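# Pack the tall gift tin

## Task

Pack the tall tin for a customer: it stands on end in the open wooden gift case. Push it over with the fingertips so that it lies flat in the case, then push the case's lid fully shut. Only push: do not lift the tin, and leave the other goods on the counter alone.

Things in the scene. Friction and masses are not known exactly. Their poses are not given: they have to be found in the camera images.
- case: open wooden gift case fixed to the counter, outside 98 (x) x 241 (y) x 60 mm high without the lid; walls and floor 8 mm thick, so the inside is 82 x 225 mm and 52 mm deep. Origin: centre of its underside, on the counter; z up, y along its length; +x points to the hinged long side, which is the side nearer the robot
- lid (a joint): the case's flat wooden lid, rad: 0 = shut, about 1.57 = standing straight up, 1.95 = end stop, leaning back towards the robot. The hinge is stiff: the lid stays at any angle it is left at and must be pushed all the way down; that takes 3 N or less at its free edge
- lid_hinge (a point): middle of the hinge line of the lid: in the case frame at x = +49 mm, z = 60.5 mm; the hinge line runs along the case's y axis
- lid_edge (a point): middle of the free edge of the lid, on its outer face. The lid is 98 mm from hinge line to free edge, 241 mm long and 8 mm thick, with nothing standing out from it; its outer face lies 8 mm off the plane of the hinge line and is on top when shut
- tin: tall metal tin with a steel cap, 72 (x) x 45 (y) x 140 mm (z), 0.17 to 0.35 kg, standing upright on the case's floor in one of its two ends, square to the case within 3 degrees; its top is 148 mm above the counter. Origin: centre of its underside. It has room to lie down along the case towards the other end; pushed near its top it tips rather than slides. Lying, it is 45 mm high
- tin_center (a point): middle of the tall tin, 70 mm above the centre of its underside along its z axis
- mug: white ceramic mug, 76 mm across, 85 mm high, handle at +y; a bystander a hand's breadth off one end of the case. Origin: centre of its underside, z up
- small_tin: squat tin with a steel cap, 70 x 60 mm, 80 mm high; a bystander a hand's breadth off one end of the case. Origin: centre of its underside, z up
- coasters: square stack of coasters, 95 x 95 x 30 mm high; a bystander beyond the case. Origin: centre of its underside, z up
- sheep: little sheep figurine, about 75 x 36 mm, 55 mm high; a bystander beyond the case. Origin: centre of its underside, z up
- bell: ceramic hand bell, 72 mm across, 96 mm high with its wooden grip; a bystander to one side of the counter. Origin: centre of its underside, z up
- globe: glass globe on a round wooden foot, 72 mm across, 82 mm high; a bystander to one side of the counter. Origin: centre of its underside, z up
- jar: glass jam jar, 64 mm across, 90 mm high; a bystander to one side of the counter. Origin: centre of its underside, z up
- card: paper gift card, 55 x 36 mm, glued flat to the case's floor in the end where the tin does not stand; under 1 mm thick and of no hindrance: the tin may lie on it. Origin: its centre
Mind the look-alikes: they are no part of the job. What is shaped like the tin but purple is not meant.

How it is judged:
By the outcome, as a careful person would: the job done as asked, in the order asked, and still so for the second after the job is handed in, with the robot touching nothing.
It also fails if it takes over 51 s, if anything falls off the work surface, if the arm or the gripper's body presses on something with over 40 N, if the wrist force passes 120 N, or if a joint passes its speed limit or range.

## Robot

A 6-joint arm with a two-finger parallel gripper is mounted at the origin on the work surface. World frame = base frame: x ahead of the robot, y to its left, z up, the work surface at z = 0. Lengths are in m, angles in rad, forces in N, time in s.
With the tool pointing down it reaches from about 0.375 to 0.9 m from the base axis. Payload 3.1 kg.
Tool frame: the origin (TCP) lies between the finger pads; the fingertips stand 17 mm ahead of it and the grasp point (between the pads) lies 2 mm behind it; z points along the fingers, y is the line along which they close (so a half turn about z gives the same grasp; the last joint's range is limited). The gripper opens to 85 mm and grips with 20 to 120 N. Pads are 22 mm wide; open, the fingers measure 114 mm over their backs; the gripper's body (76 mm by 85 mm) begins 54 mm behind the grasp point. The pads swing forward as they close: fully open they stand 13 mm farther back than shut.
Start: joints at [-1.361, 0.527, 1.433, -0, 1.181, -0.178], TCP at [0.237, -0.578, 0.248] pointing down, gripper open.
Joint ranges: [-3.08, 3.08], [-0.75, 2.2], [0.22, 2.44], [-1.43, 4.57], [0, 2.65], [-2.85, 2.85]. Speed limits (rad/s): [2.79, 2.79, 3.14, 3.14, 3.14, 3.14].

## Interface

Orientations are given as a unit quaternion [x, y, z, w].
In Python, from station import sense, vision, order gives the robot as it stands.
- The arm moves only by the shell command python3 -m crank 'ROWS' [OPENING] [FORCE]. ROWS is JSON, a list of rows, each an object with "dp": the shift along the world's x, y, z in units of 30 mm (1.0 is 30 mm), a list of three; "angular": the turn, a rotation vector about the world's x, y, z in degrees, a list of three. In form: [{"dp": [dx, dy, dz], "angular": [ax, ay, az]}, ...]. A call has 1 to 20 rows; each row shifts and turns the commanded pose from where the row before left it; what a row does not reach is not made up. A row lasts 1/10 s, in which the tool goes at most 50 mm and 8.59 degrees, less where a joint would pass 70% of its speed; a pose out of reach is approached as far as the arm can. A call is refused whole if a number of a shift passes 1 or a number of a turn 8.59, either way. A call with a gripper value outside its range is refused whole. OPENING is the closure, from 0 (fully open) to 1 (shut), set as the call begins (- or left out, the last holds). The fingers move at their own pace and stop on an object; FORCE is the grip in N (left out, the last holds). Time passes only in rows, so rows that do not move let the fingers close. It gives the time, the measured TCP pose, the force, the opening and the grip force at its end, in the units of the state.
- sense(): the state, without advancing time (a new reading comes with each control period).
- vision.snapshot(name): name is "scene" or "top" or "wrist"; returns a dict with "image" (384x512x3 uint8, blue, green, red), "range_z" (384x512 float32, m along the optical axis (not along the pixel's ray), 0 where there is no reading), "mtx" (3x3 intrinsics, pixels), "dist" ([k1, k2, p1, p2, k3] as OpenCV has them; the pictures are not rectified), "pose" (4x4, takes a point from camera to world coordinates); the wrist camera has in their place "mount" (4x4, takes a point from camera to tool coordinates, whose origin is the TCP and whose axes are the flange's). Camera axes: x right, y down, z forward; pixel columns grow to the right and rows downward; lengths in m; the calibration is good to about 2 mm. A picture is of the moment at which its call begins: read the wrist's pose just before it.
- order.sign_off(): hands the job in; it is judged then, once.
The state is a dict: "t": time; "q": joint angles; "qd": joint speeds; "tau": joint torques, N m; "tcp_pos": TCP position; "tool_rot": TCP orientation; "force": force on the tool from outside, world axes, zero at the start; "ft_torque": the same for the moment, N m; "finger_gap": opening from 0.0 (shut) to 1.0 (fully open); "gripper_force": force on a finger pad.
Only numpy, scipy, OpenCV 4.12 (cv2) and the standard library are available. Lean on these libraries where they do the work, as an engineer would, in place of code of your own. Each camera call takes 0.05 s, during which the arm holds its last target. There are 200 camera calls.

## Working session

There is one attempt and no reset: what is moved stays moved. The work goes in short steps, Python scripts to look and compute and a shell command to move; the robot and the scene stay as the last step left them, time stands still between calls to the robot, and variables do not carry over. Pictures are saved under pics/ and viewed, at most 10 in all, crops included, and the job is handed in when it is done.

```bash
mkdir -p pics; ls
cat > h.py <<'E'
import numpy as np, cv2
from station import sense, vision, order
def cloud(s):
    h,w=s["range_z"].shape
    u,v=np.meshgrid(np.arange(w),np.arange(h))
    p=cv2.undistortPoints(np.stack([u,v],-1).reshape(-1,1,2).astype(np.float64),s["mtx"],s["dist"]).reshape(h,w,2)
    z=s["range_z"]; P=np.dstack([p*z[...,None],z])
    W=P@s["pose"][:3,:3].T+s["pose"][:3,3]; W[z==0]=np.nan
    return W
E
python3 - <<'E'
from h import *
for n in("top","scene"):
    s=vision.snapshot(n); cv2.imwrite(f"pics/{n}0.png",s["image"]); np.save(f"{n}0.npy",cloud(s))
st=sense(); print(st["t"],st["tcp_pos"],st["tool_rot"],st["force"])
E
```

```text
pics
0.1 [ 0.23680745 -0.57773916  0.24741304] [ 9.81165904e-01  1.93164340e-01 -1.65853538e-05 -1.00326444e-03] [-0.38731588 -0.282882   -0.24377005]
```

View pics/top0.png

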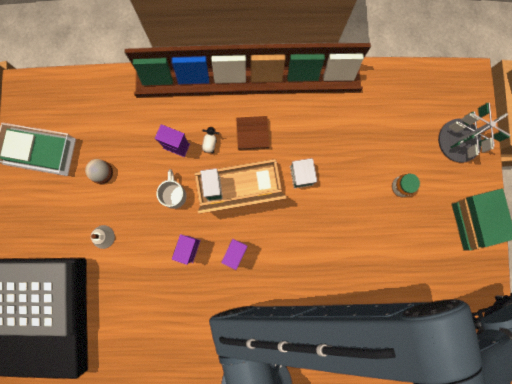

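View pics/scene0.png

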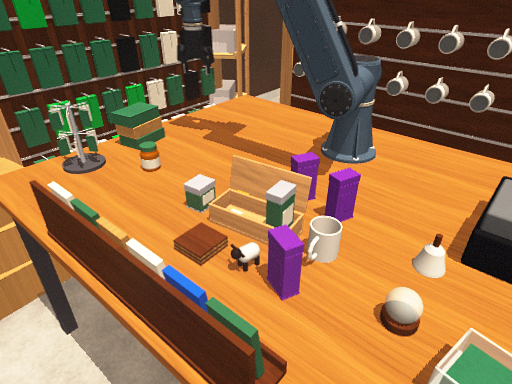

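The top view has the white-capped tin at (210,184), in the left end of the case. The card is at (264,180), the mug at (171,190) and the small tin at (304,173). Two purple look-alikes stand on the robot side at (186,250) and (235,254). The lid stands up on the robot's side of the case.

Run:
```python
from h import *
W=np.load("top0.npy"); im=cv2.imread("pics/top0.png")
for n,(u,v) in dict(tintop=(210,184),card=(264,180),mug=(171,190),small=(304,173),p1=(186,250),p2=(235,254),wallfar=(240,168)).items(): print(n,W[v,u].round(3))
# points near the tin top
def rect(m,n):
    P=W[m][:, :2].astype(np.float32)*1000; print(n,len(P),W[m][:,2].mean().round(4),cv2.minAreaRect(P))
z=W[...,2]; box=np.zeros(z.shape,bool)
def reg(u0,u1,v0,v1):
    b=np.zeros(z.shape,bool); b[v0:v1,u0:u1]=1; return b
rect(reg(198,224,165,205)&(z>.143)&(z<.155),"tin")
rect(reg(195,290,155,215)&(z>.05)&(z<.066),"rim")
rect(reg(288,322,150,192)&(z>.07),"small")
rect(reg(150,190,165,212)&(z>.04),"mug")
rect(reg(165,205,228,270)&(z>.10),"p1")
rect(reg(218,252,235,275)&(z>.10),"p2")
m=reg(195,290,175,215)&(z>.07)&(~reg(195,225,165,200))
print(W[m][::12].round(3))
S=np.load("scene0.npy")
m=(S[...,2]>.075)&(S[...,2]<.18)
c=W[184,210]
P=S[155:215,225:312].reshape(-1,3); P=P[(P[:,2]>.075)&(P[:,2]<.2)&(P[:,0]<c[0]-.03)&(P[:,0]>c[0]-.16)]
print(len(P)); print(P[::25].round(3))
cv2.imwrite("pics/c0.png",cv2.resize(im[145:275,150:330],None,fx=4.2,fy=4.2,interpolation=cv2.INTER_CUBIC))
```

```text
tintop [0.582 0.112 0.14 ]
card [ 0.607 -0.04   0.007]
mug [0.584 0.24  0.008]
small [ 0.615 -0.153  0.076]
p1 [0.405 0.181 0.14 ]
p2 [0.391 0.049 0.141]
wallfar [0.639 0.03  0.043]
tin 395 0.1469 ((585.7355346679688, 111.1653823852539), (72.28781127929688, 45.026859283447266), 6.137481689453125)
rim 605 0.0581 ((595.7496337890625, 36.87217712402344), (100.41586303710938, 241.2123565673828), 8.269797325134277)
small 485 0.0783 ((619.3353271484375, -153.7034149169922), (70.86477661132812, 57.781333923339844), 8.094772338867188)
mug 284 0.0708 ((577.9253540039062, 226.5618896484375), (75.87632751464844, 100.13195037841797), 62.343746185302734)
p1 464 0.1379 ((407.2791442871094, 187.82235717773438), (46.22607421875, 70.88114166259766), 68.85143280029297)
p2 432 0.1387 ((391.8418884277344, 50.696434020996094), (44.692535400390625, 69.60310363769531), 61.92731475830078)
[[ 0.562 -0.088  0.072]
 [ 0.556 -0.064  0.082]
 [ 0.554 -0.042  0.078]
 [ 0.549 -0.073  0.12 ]
 [ 0.551 -0.033  0.082]
 [ 0.546 -0.064  0.129]
 [ 0.55  -0.002  0.071]
 [ 0.546 -0.035  0.109]
 [ 0.54  -0.065  0.153]
 [ 0.5
[... 2132 characters left out ...]
36]
 [ 0.55  -0.038  0.095]
 [ 0.535  0.039  0.118]
 [ 0.516  0.121  0.141]
 [ 0.543  0.004  0.105]
 [ 0.522  0.1    0.132]
 [ 0.548 -0.025  0.093]
 [ 0.536  0.053  0.117]
 [ 0.552 -0.033  0.088]
 [ 0.534  0.045  0.111]
 [ 0.55  -0.023  0.088]
 [ 0.536  0.053  0.111]
 [ 0.548 -0.004  0.091]
 [ 0.519  0.13   0.131]
 [ 0.542  0.028  0.098]
 [ 0.549 -0.014  0.081]
 [ 0.518  0.129  0.124]
 [ 0.543  0.035  0.095]
 [ 0.545  0.009  0.082]
 [ 0.55  -0.001  0.077]
 [ 0.516  0.147  0.121]
 [ 0.512  0.148  0.117]
 [ 0.527  0.116  0.104]
 [ 0.521  0.142  0.11 ]
 [ 0.524  0.135  0.102]
 [ 0.527  0.129  0.094]
 [ 0.529  0.128  0.089]
 [ 0.53   0.122  0.081]
 [ 0.531  0.124  0.076]
 [ 0.525  0.151  0.078]]
```

View pics/c0.png

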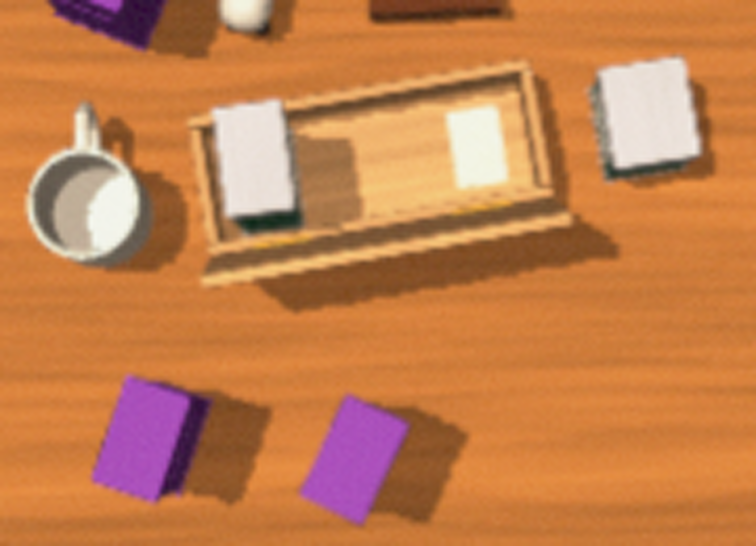

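```bash
python3 -m crank '[{"dp":[0.4,0.89,0],"angular":[0,0,-7]},{"dp":[0.4,0.89,0],"angular":[0,0,-7]},{"dp":[0.4,0.89,0],"angular":[0,0,0]},{"dp":[0.4,0.89,0],"angular":[0,0,0]},{"dp":[0.4,0.89,0],"angular":[0,0,0]},{"dp":[0.4,0.89,0],"angular":[0,0,0]},{"dp":[0.4,0.89,0],"angular":[0,0,0]},{"dp":[0.4,0.89,0],"angular":[0,0,0]},{"dp":[0.4,0.89,0],"angular":[0,0,0]},{"dp":[0.4,0.89,0],"angular":[0,0,0]},{"dp":[0.4,0.89,0],"angular":[0,0,0]},{"dp":[0.4,0.89,0],"angular":[0,0,0]},{"dp":[0.4,0.89,0],"angular":[0,0,0]},{"dp":[0.4,0.89,0],"angular":[0,0,0]},{"dp":[0.4,0.89,0],"angular":[0,0,0]},{"dp":[0.4,0.89,0],"angular":[0,0,0]},{"dp":[0.4,0.89,0],"angular":[0,0,0]},{"dp":[0.4,0.89,0],"angular":[0,0,0]},{"dp":[0.4,0.89,0],"angular":[0,0,0]},{"dp":[0.4,0.89,0],"angular":[0,0,0]}]' 1 30
python3 -m crank '[{"dp":[0.4,0.89,0],"angular":[0,0,0]},{"dp":[0.4,0.89,0],"angular":[0,0,0]},{"dp":[0.4,0.89,0],"angular":[0,0,0]},{"dp":[0.4,0.89,0],"angular":[0,0,0]},{"dp":[0.4,0.89,0],"angular":[0,0,0]},{"dp":[0.4,0.89,0],"angular":[0,0,0]},{"dp":[0.4,0.89,0],"angular":[0,0,0]},{"dp":[0.4,0.89,0],"angular":[0,0,0]},{"dp":[0,0,0],"angular":[0,0,0]},{"dp":[0,0,0],"angular":[0,0,0]}]'
```

```text
t: 2.1
tcp_pos: [0.477, -0.0431, 0.2481]
tool_rot: [0.997, 0.072, -0.0, -0.0]
force: [-0.1, 0.7, -0.3]
finger_gap: -0.001
gripper_force: 0.0
t: 3.1
tcp_pos: [0.5724, 0.1696, 0.2476]
tool_rot: [0.997, 0.073, -0.001, 0.0]
force: [0.1, 0.1, -0.3]
finger_gap: 0.001
gripper_force: 0.0
```

```bash
python3 -m crank '[{"dp":[0.1,0,-0.92],"angular":[0,0,0]},{"dp":[0,0,-0.92],"angular":[0,0,0]},{"dp":[0,0,-0.92],"angular":[0,0,0]},{"dp":[0,0,-0.92],"angular":[0,0,0]},{"dp":[0,0,0],"angular":[0,0,0]},{"dp":[0.04,-0.26,0],"angular":[0,0,0]},{"dp":[0.04,-0.26,0],"angular":[0,0,0]},{"dp":[0.03,-0.2,0],"angular":[0,0,0]},{"dp":[0.03,-0.2,0],"angular":[0,0,0]},{"dp":[0.03,-0.2,0],"angular":[0,0,0]},{"dp":[0.03,-0.2,0],"angular":[0,0,0]}]'
python3 - <<'E'
from h import *
s=vision.snapshot("scene"); cv2.imwrite("pics/s1.png",cv2.resize(s["image"][130:290,170:380],None,fx=3,fy=3))
E
```

```text
t: 4.2
tcp_pos: [0.5822, 0.1291, 0.1384]
tool_rot: [0.997, 0.072, 0.0, 0.0]
force: [-0.9, 0.5, 0.7]
finger_gap: 0.003
gripper_force: 0.2
```

View pics/s1.png

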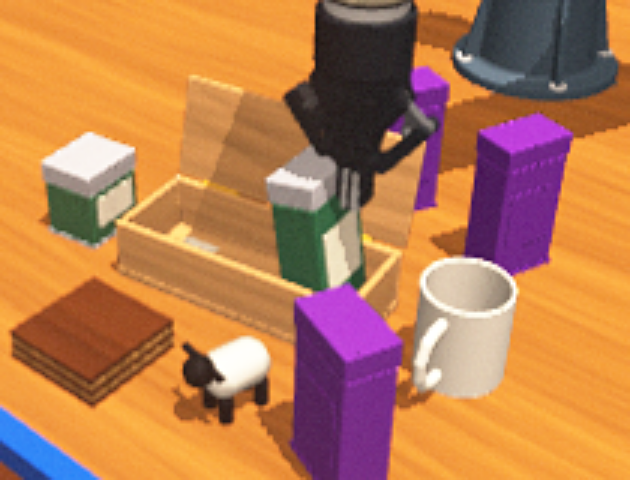

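The tin, with its cap at about (300,185) in the crop, is tilting towards the card end. The fingertips are on its back face at about (350,185), and the bystanders are untouched. I'll keep pushing.

```bash
python3 -m crank '[{"dp":[0.03,-0.2,0],"angular":[0,0,0]},{"dp":[0.03,-0.2,0],"angular":[0,0,0]},{"dp":[0.03,-0.2,0],"angular":[0,0,0]},{"dp":[0.03,-0.2,0],"angular":[0,0,0]},{"dp":[0.03,-0.2,0],"angular":[0,0,0]},{"dp":[0.03,-0.2,0],"angular":[0,0,0]},{"dp":[0.03,-0.2,0],"angular":[0,0,0]},{"dp":[0.03,-0.2,0],"angular":[0,0,0]},{"dp":[0,0,0],"angular":[0,0,0]},{"dp":[0,0,0],"angular":[0,0,0]},{"dp":[0,0,0],"angular":[0,0,0]},{"dp":[0,0,0],"angular":[0,0,0]}]'
python3 - <<'E'
from h import *
s=vision.snapshot("scene"); cv2.imwrite("pics/s2.png",cv2.resize(s["image"][130:290,170:380],None,fx=3,fy=3))
E
```

```text
t: 5.45
tcp_pos: [0.5891, 0.082, 0.1379]
tool_rot: [0.997, 0.072, -0.0, -0.0]
force: [0.5, -0.3, -0.0]
finger_gap: -0.004
gripper_force: 0.0
```

View pics/s2.png

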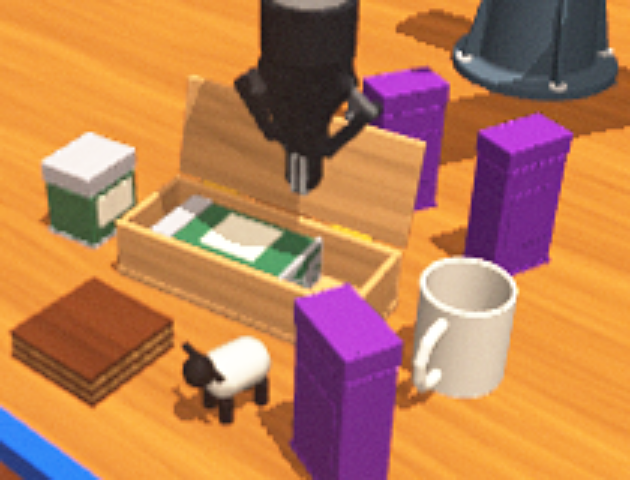

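The tin now lies flat in the case, its cap at about (185,215) and its base at about (305,260) in the crop. Next I raise the tool, move behind the lid, and check tin height and lid angle by depth.

```bash
python3 -m crank '[{"dp":[0,0,0.95],"angular":[0,0,0]},{"dp":[0,0,0.95],"angular":[0,0,0]},{"dp":[0,0,0.95],"angular":[0,0,0]},{"dp":[0,0,0.85],"angular":[0,0,0]},{"dp":[-0.85,-0.5,0],"angular":[0,0,0]},{"dp":[-0.85,-0.5,0],"angular":[0,0,0]},{"dp":[-0.85,-0.5,0],"angular":[0,0,0]},{"dp":[-0.85,-0.5,0],"angular":[0,0,0]},{"dp":[0,0,0],"angular":[0,0,0]}]'
python3 - <<'E'
from h import *
S=cloud(vision.snapshot("scene"))
c=np.array([.5957,.0369]);a=np.array([.9896,.1438]);b=np.array([-.1438,.9896])
D=S[...,:2]-c; A=D@a; B=D@b; z=S[...,2]
m=(abs(A)<.034)&(abs(B)<.108)&(z>.02)
print("tin z pct",np.percentile(z[m],[5,25,50,75,95,100]).round(3),"B range",B[m&(z>.045)].min(),B[m&(z>.045)].max())
m=(A<-.045)&(A>-.1)&(abs(B)<.12)&(z>.075)&(z<.17)
p=np.polyfit(z[m],A[m],1); print("lid slope",p,"angle",np.pi/2-np.arctan(p[0]),"zmax",z[m].max(), "A at .155",np.polyval(p,.155))
t=np.array(sense()["tcp_pos"]); print(t,(t[:2]-c)@a,(t[:2]-c)@b)
E
```

```text
t: 6.4
tcp_pos: [0.4833, 0.0213, 0.2487]
tool_rot: [0.997, 0.071, -0.002, -0.0]
force: [0.9, 0.3, -0.2]
finger_gap: -0.005
gripper_force: 0.0
tin z pct [0.038 0.052 0.052 0.053 0.054 0.055] B range -0.09172328346080921 0.050528027740685905
lid slope [-0.22875398 -0.03319424] angle 1.7956809803468332 zmax 0.15736006117348317 A at .155 -0.06865110366215721
[0.48577675 0.02146962 0.2490898 ] -0.11099893457430716 0.0005370576998471336
```

```bash
python3 -m crank '[{"dp":[0,0,-0.82],"angular":[0,0,0]},{"dp":[0,0,-0.82],"angular":[0,0,0]},{"dp":[0,0,-0.82],"angular":[0,0,0]},{"dp":[0,0,-0.82],"angular":[0,0,0]},{"dp":[0,0,0],"angular":[0,0,0]},{"dp":[0.2,0.03,0],"angular":[0,0,0]},{"dp":[0.2,0.03,0],"angular":[0,0,0]},{"dp":[0.2,0.03,0],"angular":[0,0,0]},{"dp":[0.2,0.03,0],"angular":[0,0,0]},{"dp":[0.2,0.03,0],"angular":[0,0,0]},{"dp":[0.2,0.03,0],"angular":[0,0,0]},{"dp":[0.2,0.03,0],"angular":[0,0,0]},{"dp":[0,0,0],"angular":[0,0,0]}]'
python3 -m crank '[{"dp":[0.2,0.03,0],"angular":[0,0,0]},{"dp":[0.2,0.03,0],"angular":[0,0,0]},{"dp":[0.2,0.03,0],"angular":[0,0,0]},{"dp":[0.2,0.03,0],"angular":[0,0,0]},{"dp":[0.2,0.03,0],"angular":[0,0,0]},{"dp":[0.2,0.03,0],"angular":[0,0,0]},{"dp":[0.2,0.03,0],"angular":[0,0,0]},{"dp":[0,0,0],"angular":[0,0,0]}]'
```

```text
t: 7.75
tcp_pos: [0.5305, 0.028, 0.1506]
tool_rot: [0.997, 0.072, 0.001, 0.0]
force: [0.0, -0.0, -0.2]
finger_gap: -0.003
gripper_force: 0.0
t: 8.55
tcp_pos: [0.5729, 0.0343, 0.1508]
tool_rot: [0.997, 0.072, 0.001, 0.0]
force: [0.1, 0.0, 0.2]
finger_gap: 0.001
gripper_force: 0.0
```

```bash
python3 -m crank '[{"dp":[0.15,0.02,-0.09],"angular":[0,0,0]},{"dp":[0.15,0.02,-0.09],"angular":[0,0,0]},{"dp":[0.15,0.02,-0.09],"angular":[0,0,0]},{"dp":[0.15,0.02,-0.09],"angular":[0,0,0]},{"dp":[0.12,0.02,-0.13],"angular":[0,0,0]},{"dp":[0.12,0.02,-0.13],"angular":[0,0,0]},{"dp":[0.12,0.02,-0.13],"angular":[0,0,0]},{"dp":[0.12,0.02,-0.13],"angular":[0,0,0]},{"dp":[0,0,0],"angular":[0,0,0]}]'
python3 - <<'E'
from h import *
s=vision.snapshot("scene"); cv2.imwrite("pics/s3.png",cv2.resize(s["image"][130:290,170:380],None,fx=3,fy=3))
E
```

```text
t: 9.45
tcp_pos: [0.6037, 0.0391, 0.1232]
tool_rot: [0.997, 0.072, -0.0, -0.0]
force: [-0.5, 0.2, 0.3]
finger_gap: -0.001
gripper_force: 0.0
```

View pics/s3.png

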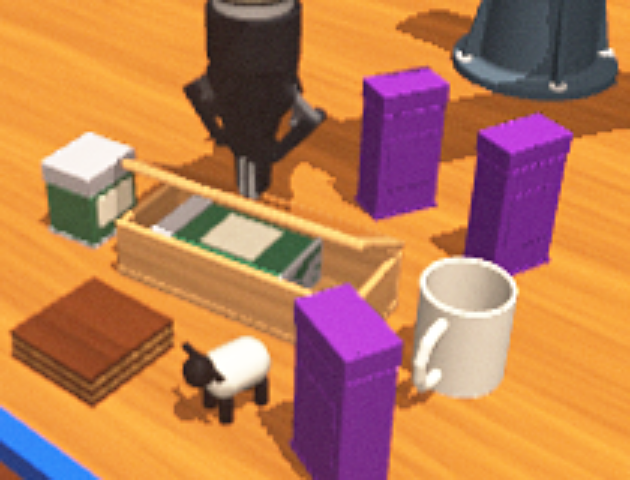

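The lid is folded forward to about 30°, its edge running from (125,160) to (400,245) in the crop. The fingertip is on its outer face at (250,190). I'll follow the arc down.

```bash
python3 -m crank '[{"dp":[0.08,0.01,-0.155],"angular":[0,0,0]},{"dp":[0.08,0.01,-0.155],"angular":[0,0,0]},{"dp":[0.08,0.01,-0.155],"angular":[0,0,0]},{"dp":[0.08,0.01,-0.155],"angular":[0,0,0]},{"dp":[0.04,0.01,-0.16],"angular":[0,0,0]},{"dp":[0.04,0.01,-0.16],"angular":[0,0,0]},{"dp":[0.04,0.01,-0.16],"angular":[0,0,0]},{"dp":[0,0,0],"angular":[0,0,0]}]'
python3 -m crank '[{"dp":[0,0,-0.1],"angular":[0,0,0]},{"dp":[0,0,-0.1],"angular":[0,0,0]},{"dp":[0,0,0],"angular":[0,0,0]}]'
```

```text
t: 10.3
tcp_pos: [0.6162, 0.0412, 0.0901]
tool_rot: [0.997, 0.072, -0.001, -0.0]
force: [0.8, -0.9, 0.4]
finger_gap: 0.001
gripper_force: 0.0
t: 10.6
tcp_pos: [0.6169, 0.0412, 0.0856]
tool_rot: [0.997, 0.072, 0.0, 0.0]
force: [0.4, -0.0, 3.0]
finger_gap: -0.001
gripper_force: 1.7
```

```bash
python3 -m crank '[{"dp":[0,0,-0.05],"angular":[0,0,0]},{"dp":[0,0,0],"angular":[0,0,0]}]'; python3 -m crank '[{"dp":[0,0,-0.04],"angular":[0,0,0]},{"dp":[0,0,0],"angular":[0,0,0]}]'
```

```text
t: 10.8
tcp_pos: [0.6169, 0.0412, 0.0855]
tool_rot: [0.997, 0.072, 0.0, 0.0]
force: [-2.2, 0.5, 10.8]
finger_gap: -0.002
gripper_force: 5.7
t: 11.0
tcp_pos: [0.617, 0.0412, 0.0854]
tool_rot: [0.997, 0.072, 0.001, 0.0]
force: [-4.1, 0.4, 17.7]
finger_gap: -0.002
gripper_force: 8.7
```

Force builds up with no further travel, so the lid is against the case. I'll raise the tool, back away and check.

```bash
python3 -m crank '[{"dp":[0,0,0.3],"angular":[0,0,0]},{"dp":[0,0,0.9],"angular":[0,0,0]},{"dp":[0,0,0.9],"angular":[0,0,0]},{"dp":[0,0,0.9],"angular":[0,0,0]},{"dp":[0,0,0.9],"angular":[0,0,0]},{"dp":[0,0,0.9],"angular":[0,0,0]},{"dp":[-0.8,0,0],"angular":[0,0,0]},{"dp":[-0.8,0,0],"angular":[0,0,0]},{"dp":[-0.8,0,0],"angular":[0,0,0]},{"dp":[-0.8,0,0],"angular":[0,0,0]},{"dp":[0,0,0],"angular":[0,0,0]}]'
python3 - <<'E'
from h import *
s=vision.snapshot("scene"); cv2.imwrite("pics/s4.png",cv2.resize(s["image"][130:290,170:380],None,fx=3,fy=3)); S=cloud(s)
c=np.array([.5957,.0369]);a=np.array([.9896,.1438]);b=np.array([-.1438,.9896])
D=S[...,:2]-c; A=D@a; B=D@b; z=S[...,2]
m=(abs(A)<.045)&(abs(B)<.115)&(z>.05)&(z<.1)
p,*_=np.linalg.lstsq(np.c_[A[m],B[m],np.ones(m.sum())],z[m],rcond=None); print("plane",p,m.sum())
E
```

```text
t: 12.1
tcp_pos: [0.5167, 0.0417, 0.2259]
tool_rot: [0.997, 0.072, -0.003, -0.001]
force: [-0.0, -0.3, 0.6]
finger_gap: 0.001
gripper_force: 0.0
plane [0.00112864 0.00035462 0.06916561] 1645
```

View pics/s4.png

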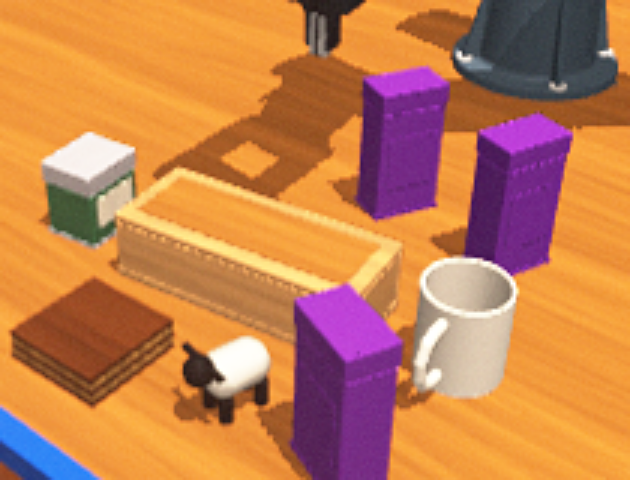

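The lid lies flat and shut on the case, from (120,215) to (400,250) in the crop. Its top is at 69 mm with about 0.001 rad of tilt, and nothing else has moved. I'm handing in.

```bash
python3 -c "
from station import order; print(order.sign_off())"
```

```text
the job is handed in; nothing more can be done
None
```

The tall tin lies flat in the gift case with the lid pushed fully shut, the other goods on the counter were left alone, and the job was handed in at about 12 s; no verdict came back.

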